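Stow the shoulder plane in its till and latch the gate

TASK

Put the brass shoulder plane away in the wooden plane till: set it sole down on the till's sloping deck with its toe (the end with the small knob) pointing up the slope, and push it up under the hood until the toe rests against the cork stop. Then push the till's gate shut until its sprung latch snaps into the keeper, and leave the other things on the bench where they are.

Things in the scene. Friction and masses are not known exactly. Their poses are not given: they have to be found in the camera images.
- plane_center (a point): centre, half-way up (33 mm over the sole), of the brass shoulder plane: 125 mm long, 66 mm high, 0.4 to 0.8 kg, standing on its sole. Own y axis points to its toe (end with small round knob, 46 mm high); z up. Sole 24 mm wide, 10 mm thick; body above it 20 mm wide, 118 mm long, to 36 mm up; the 12 mm wide red-brown wedge on top rises to the heel. Grip across the body from above.
- plane_toe (a point): middle of the toe end of the plane, at sole level, 62.5 mm from the middle
- plane_heel (a point): middle of the heel end of the plane, at sole level, 62.5 mm from the middle
- till: plane till: fixed plywood ramp in a dark green frame, with gate and hood. Origin on the bench under the middle of the gate opening; x level, up-ramp; y left; z up. Plywood deck 124 mm wide slopes up 8 degrees to +x: 8 mm above the bench at its foot (x = -97 mm), 22 mm at the gate line (x = 0), 42 mm at the toe stop (x = 139 mm). Cheeks at y = +-62 mm, 60 mm high; 116 mm beside the hood.
- fence_mouth (a point): on the deck, middle of the gap where the guide fences' flared mouth ends, 35 mm up-ramp of the gate line; till's axes. From here to the stop two 10 mm high fences stand 40 mm apart (till y = +-20 mm); down-ramp of it they flare out to 65 mm apart at x = 5 mm. Fence and mouth lie inside the gate.
- toe_stop (a point): foot of the cork toe stop: middle of its face at the deck's surface; till's axes. A hood reaches from the stop 48 mm back down the ramp, its underside 57 mm and its top 67 mm above the deck. The plane resting against the stop has its heel 15 mm inside the gate line.
- gate_hinge (a point): point on the gate's upright hinge line, 60 mm above the bench, at x = -16, y = +70 mm of the till; turns with the gate. Own y axis points from the gate's free edge to the hinge, x from its outer face (which looks to the robot when shut) to its inner face. The gate posts (till y = +-62 to +-86 mm, x = -14 to 20 mm) are 84 mm high.
- latch_case (a point): centre of the flat outer face (34 mm long, 24 mm high) of the brass latch case by the gate's free edge, where to push; 109 mm from the hinge line, 16 mm outside it, 60 mm above the bench; axes as gate_hinge, so +x is the way to push it shut. The case stands 18 mm proud of the leaf; its top is 72 mm above the bench. A small pull knob on the bolt sticks out of its hinge side.
- keeper (a point): centre of the brass keeper on the front of the right gate post, behind whose lip the bolt snaps; till's axes. It stands 24 mm proud of the post (to till x = -38 mm), is 22 mm wide (y = -64 to -85 mm) and 30 to 40 mm high (40 to 80 mm above the bench): keep the fingers clear of it when pushing.
- gate (a joint): gate angle, rad: 0 shut, about 1.57 square to the opening, 2.1 at most; closes anticlockwise from above. Plywood leaf 122 mm wide, 14 mm thick, 28 to 80 mm above the bench, hinged at its left (+y) edge; stays where left. Swings freely to about 0.13, where the bolt meets the keeper's lip; then takes a firm push on the latch case, up to some 10 N, until the bolt drops in below about 0.05.
- bolt (a joint): how far the bevelled steel latch bolt is pushed back into its case, m: 0 fully out (as when latched, or free with the gate open), up to 0.007 while it rides over the lip of the keeper. Its spring pushes with 4.5 to 7.5 N.
- tape: yellow pocket tape measure lying on its side, 59 x 65 x 31 mm, origin under its middle; not to be disturbed
- cork: cork sanding block, 40 x 64 x 27 mm, origin under its middle; not to be disturbed
- oak: flat oak board with half-cut dovetail sockets, lying on the bench, 85 x 185 x 22 mm, origin under its middle; not to be disturbed
Not all that is in view belongs to the job. What is shaped like the part that bears plane_center but green or purple is not meant.

How it is judged (in metres and radians):
On the way, in this order (a step that is already met when the one before it is completed fails the run):
1. the plane stands on the deck with its toe up against the cork stop, the gate still open (x of plane_toe in the frame of till above 0.1326 m and y of plane_toe in the frame of till between -0.02 and 0.02 m and z of plane_toe in the frame of till below 0.05 m and value of joint gate above 0.3 rad), for 0.2 s.
2. the gate is shut and its bolt has snapped out behind the keeper (value of joint gate below 0.03 rad and value of joint bolt below 0.003 m), for 0.2 s.
At the end, for the whole second after the job is handed in: The plane stands sole down on the deck between the fences, its toe within 6 mm of the cork stop and within 20 mm of the middle, at rest; the gate is shut (within 0.03 rad) and its bolt is out (within 3 mm) behind the keeper's lip (all of step 2 and x of plane_toe in the frame of till above 0.1326 m and y of plane_toe in the frame of till between -0.02 and 0.02 m and y of plane_heel in the frame of till between -0.025 and 0.025 m and z of plane_toe in the frame of till below 0.05 m and angle between plane_center's own z axis and vertical below 0.25 rad and velocity of joint gate between -0.05 and 0.05 rad/s and linear speed of plane below 0.02 m/s); the robot touches nothing.
It fails at once if the tape measure, the sanding block or the oak board is moved more than 30 mm (distance of any of tape, cork, oak from where it was at the start of the episode above 0.03 m).
It also fails if it takes over 67 s, if anything falls off the work surface, if the arm or the gripper's body presses on something with over 40 N, if the wrist force passes 120 N, or if a joint passes its speed limit or range.

ROBOT

A 6-joint arm with a two-finger parallel gripper is mounted at the origin on a cart in front of the work surface, level with it; the furniture and walls round the work are solid. World frame = base frame: x ahead of the robot, y to its left, z up, the work surface at z = 0. Lengths are in m, angles in degrees, forces in N, time in s.
With the tool pointing down it reaches from about 0.4 to 0.825 m from the base axis. Payload 7 kg.
Tool frame: the origin (TCP) lies on the centre line of the jaws, within the pads' length; the fingertips stand 11 mm ahead of it and the grasp point (between the pads) lies 8 mm behind it; z points along the fingers, y is the line along which they close (so a half turn about z gives the same grasp; the last joint's range is limited). The gripper opens to 88 mm and grips with 3 to 60 N. Pads are 19 mm wide; open, the fingers measure 130 mm over their backs; the gripper's body (78 mm by 193 mm) begins 47 mm behind the grasp point.
Start: joints at [81.48, 20.546, 0.682, 0, -70.136, -16.507], TCP at [0.286, 0.612, 0.238] pointing down, gripper open.
Joint ranges: [-176.03, 176.03], [-82.01, 121.73], [-58.28, 71.71], [-173.87, 95.51], [-174.79, -0.11], [-173.66, 173.66]. Speed limits (degrees/s): [136.94, 136.94, 172.46, 180, 180, 180].

INTERFACE

Orientations are given as [roll, pitch, yaw] about the fixed x, y, z axes, in that order (R = Rz(yaw) Ry(pitch) Rx(roll)).
In Python, from plant import r, capture, camera_model, job gives the robot as it stands.
- The arm moves only by the tool drive_tool, never from a script. Its argument "increments" is a list that holds one entry, the list of rows, each a list of 5 numbers: the gripper's target within -1 to 1 (fully open at 1, half-way at 0, shut at -1), then the shift along the tool's x, y, z scaled (see below), then the turn about the tool's z scaled (see below). In form: [[[gripper, tx, ty, tz, roll], ...]]. A call has 1 to 5 rows; each row is the pose to reach, as a shift and turn from the pose commanded when the call began, along the tool's axes at that moment, turning the shorter way round; what a row does not reach only later rows make up. The controller multiplies each number of a shift by 120 mm and each number of a turn by 360 degrees. A row lasts 1/8 s, in which the tool goes at most 62.5 mm and 10.7 degrees, less where a joint would pass 70% of its speed; a pose out of reach is approached as far as the arm can. A call with a number of a shift or a turn outside -1 to 1 is refused whole. A call with a gripper value outside its range is refused whole. The fingers move at their own pace and stop on an object; "squeeze" is the grip in N (left out, the last holds). Time passes only in rows, so rows that repeat a pose let the fingers close. It gives the time, the measured TCP pose, the force, the opening and the grip force at its end, in the units of the state.
- r.get_state(): the state, without advancing time (a new reading comes with each control period).
- capture(name): name is "scene" or "side" or "wrist"; returns the picture (480x640x3 uint8, red, green, blue); there is no depth.
- camera_model(name): a dict with "camera_matrix" (3x3 intrinsics, pixels), "rvec" (rotation vector, rad) and "tvec" (3), from world to camera coordinates, as OpenCV has them. Camera axes: x right, y down, z forward; pixel columns grow to the right and rows downward; lengths in m; the calibration is good to about 2 mm. The wrist camera is an equidistant fisheye: a pixel r from the principal point sees the ray r / f radians off the axis. A picture is of the moment at which its call begins: read the wrist's pose just before it. camera_model takes no time and is no camera call; for the wrist camera it gives the pose at the moment of the call.
- job.close_job(): hands the job in; it is judged then, once.
The state is a dict: "time_s": time; "joints": joint angles; "qd": joint speeds; "joint_torque": joint torques, N m; "tcp_pos": TCP position; "eef_rot": TCP orientation; "contact_force": force on the tool from outside, world axes, zero at the start; "moment": the same for the moment, N m; "gripper_width": finger opening in m; "gripper_force": force on a finger pad.
Only numpy, scipy, OpenCV 4.12 (cv2) and the standard library are available. Lean on these libraries where they do the work, as an engineer would, in place of code of your own. Each camera call takes 0.05 s, during which the arm holds its last target. There are 200 camera calls.

## Working session

There is one attempt and no reset: what is moved stays moved. The work goes in short steps, Python scripts to look and compute and a tool call to move; the robot and the scene stay as the last step left them, time stands still between calls to the robot, and variables do not carry over. Pictures are saved under pics/ and viewed, at most 10 in all, crops included, and the job is handed in when it is done.

Besides the shell and the picture viewer there is one more tool, called after ">>>" by a JSON object that holds its "name" and its "arguments". drive_tool: Moves the arm, as the interface text tells. Its arguments: {"type":"object","properties":{"increments":{"type":"array"},"squeeze":{"type":"number"}},"required":["increments"]}

```bash
mkdir -p pics; ls
python3 - <<'E'
from plant import r,capture,camera_model
import cv2,numpy as np
for n in ["scene","side"]:
    cv2.imwrite(f"pics/{n}0.png",capture(n)[:,:,::-1])
for n in ["scene","side","wrist"]: print(n,camera_model(n))
print(r.get_state())
E
```

```text
pics
scene {'camera_matrix': array([[528.0159171 ,   0.        , 326.01742795],
       [  0.        , 528.0159171 , 232.6858764 ],
       [  0.        ,   0.        ,   1.        ]]), 'rvec': array([ 1.78375003, -1.12934632,  0.68188063]), 'tvec': array([-0.28096927,  0.26424848,  0.95575674])}
side {'camera_matrix': array([[600.56583286,   0.        , 317.79372072],
       [  0.        , 600.56583286, 244.17394301],
       [  0.        ,   0.        ,   1.        ]]), 'rvec': array([ 1.95505023, -0.3482809 ,  0.25478813]), 'tvec': array([-0.5330901 ,  0.11242786,  1.57357242])}
wrist {'camera_matrix': array([[371.64829954,   0.        , 320.47783109],
       [  0.        , 371.64829954, 236.47333611],
       [  0.        ,   0.        ,   1.        ]]), 'rvec': array([-1.59340625,  2.50380368,  0.35512744]), 'tvec': array([ 0.6741555 , -0.03434331,  0.39121927])}
{'time_s': 0.1, 'joints': array([ 8.14802180e+01,  2.05910466e+01,  6.40387406e-01, -1.92788687e-02,
       -7.01341778e+01, -1.65065585e+01]), 'qd': array([ 0.06457003, -0.10544633,  0.16993548,  0.06872535, -0.00397631,
        0.09010405]), 'joint_torque': array([-1.16752599e-03, -5.84161878e+01,  2.93751490e+01,  7.01549828e+00,
        1.02198886e-02, -4.99964870e-05]), 'tcp_pos': array([0.28539141, 0.6112567 , 0.23667992]), 'eef_rot': array([ 1.79913510e+02, -6.72955831e-03, -2.50329002e+01]), 'contact_force': array([-0.39267218,  0.60880205, -0.00394938]), 'moment': array([-0.02702812,  0.00698881,  0.01718164]), 'gripper_force': 0.0, 'gripper_width': 0.08771860594515202}
```

View pics/scene0.png

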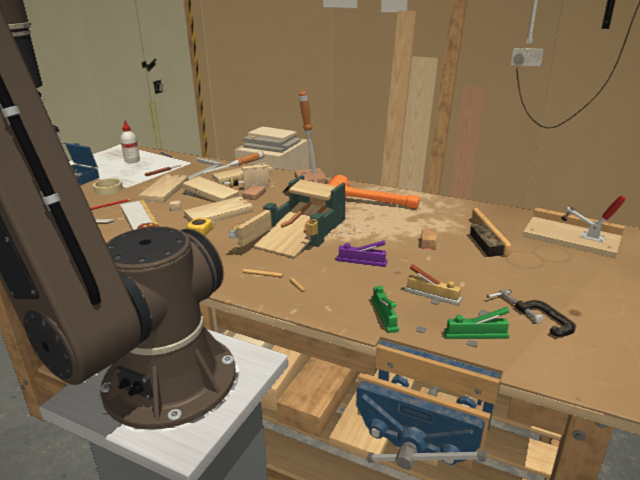

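View pics/side0.png

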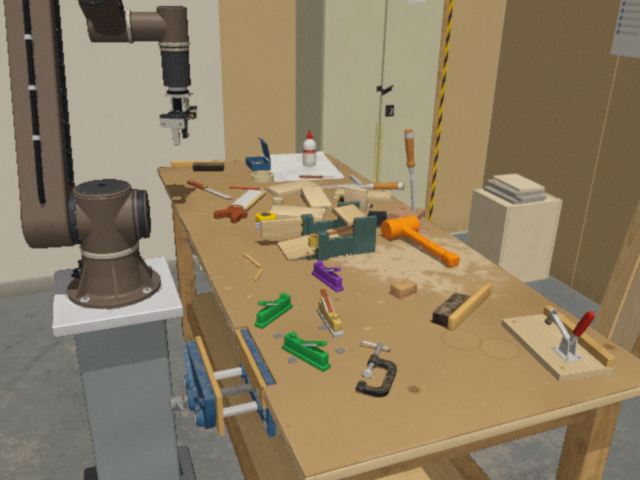

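The scene view shows four plane shapes: brass at (432,290), purple at (361,254) and green at (385,308) and (477,324). The brass one with the red-brown wedge fits the description. I'll confirm it, and look at the till, in one enlarged crop.

```bash
cat > h.py <<'E'
import cv2,numpy as np
from plant import r,capture,camera_model
def ray(n,uv,m=None):
    m=m or camera_model(n);K=m["camera_matrix"];R=cv2.Rodrigues(m["rvec"])[0];t=m["tvec"]
    p=np.atleast_2d(np.array(uv,float)); d=np.c_[(p[:,0]-K[0,2])/K[0,0],(p[:,1]-K[1,2])/K[1,1],np.ones(len(p))]
    if n=="wrist":
        q=d[:,:2];th=np.linalg.norm(q,axis=1);d=np.c_[q*(np.sin(th)/np.maximum(th,1e-9))[:,None],np.cos(th)]
    return -R.T@t,d@R
def onz(n,uv,z,m=None):
    o,d=ray(n,uv,m);return o+d*((z-o[2])/d[:,2])[:,None]
def tri(uv1,uv2,a="scene",b="side"):
    o1,d1=ray(a,uv1);o2,d2=ray(b,uv2);out=[]
    for x,y in zip(d1,d2):
        s=np.linalg.lstsq(np.c_[x,-y],o2-o1,rcond=None)[0];p,q=o1+s[0]*x,o2+s[1]*y
        out.append(np.r_[(p+q)/2,np.linalg.norm(p-q)])
    return np.round(out,4)
E
python3 - <<'E'
from h import *
a=cv2.imread("pics/scene0.png");b=cv2.imread("pics/side0.png")
f=lambda i,x,y,w,h,s:cv2.resize(i[y:y+h,x:x+w],None,fx=s,fy=s,interpolation=cv2.INTER_CUBIC)
o=np.zeros((600,800,3),np.uint8)
def put(c,x,y): c=c[:600-y,:800-x];o[y:y+c.shape[0],x:x+c.shape[1]]=c
put(f(a,220,170,133,100,3),0,0);put(f(a,395,255,80,60,5),400,0);put(f(b,250,195,133,75,3),0,300);put(f(b,300,280,57,60,5),400,300)
put(f(a,220,170,130,100,1),690,300)
cv2.imwrite("pics/c1.png",o)
E
```

```text
(no output)
```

View pics/c1.png

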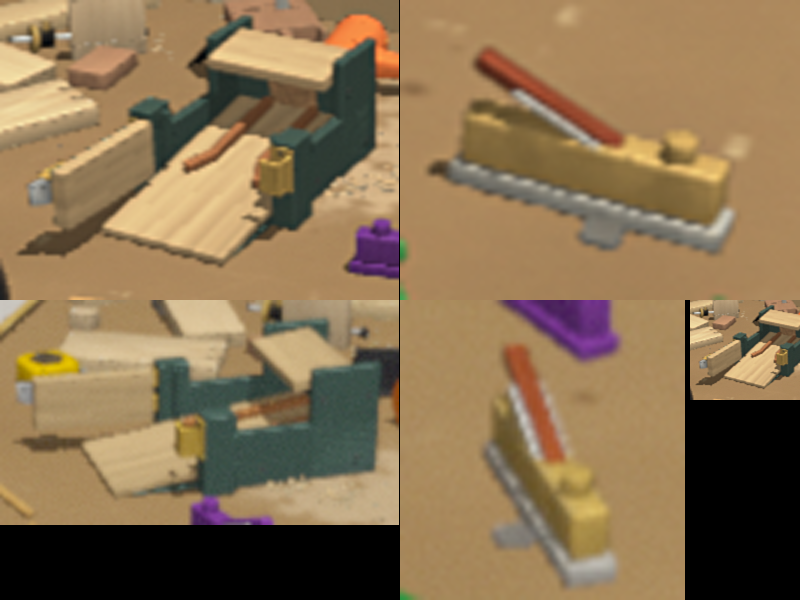

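The crop confirms it: the brass plane with the red wedge and the knob. Its toe is at scene (460,301) and its heel at (405,290). The gate stands open at roughly 90°, with the latch case at its free end.

Run:
```python
from h import *
np.set_printoptions(precision=4,suppress=True)
print("plane sole scene heelnear,toenear,toefar",onz("scene",[[405,290.5],[458.6,304],[462,298]],0.0))
print("side heel,toe L,toe R",onz("side",[[317.4,310],[334,336.4],[343,335]],0.0))
print("knob",tri([[531-400,0]],[[0,0]]) if 0 else tri([[395+280/5,255+140/5]],[[300+177/5,280+170/5]]))
print("foot L,R scene",onz("scene",[[255,246.7],[294,257.3]],.008)); print("side",onz("side",[[277.3,243.3],[290,259.7]],.008))
# cheek hood right top corners: far/near
s=[[220+375/3,170+40/3],[220+290/3,170+135/3],[220+150/3,170+103/3]]
d=[[250+378/3,195+66/3],[250+215/3,195+112/3],[250+172/3,195+60/3]]
print("hood cheek rear top, right post top, left post top",tri(s,d))
# gate free end top corner, outer/inner
print("gate free top",tri([[220+53/3,170+172/3]],[[250+35/3,195+75/3]]), onz("scene",[[220+53/3,170+172/3],[220+150/3,170+123/3]],.08))
```

```text
plane sole scene heelnear,toenear,toefar [[ 0.4554 -0.2932  0.    ]
 [ 0.453  -0.4163  0.    ]
 [ 0.4795 -0.4178  0.    ]]
side heel,toe L,toe R [[ 0.4601 -0.2869  0.    ]
 [ 0.4527 -0.4129  0.    ]
 [ 0.4745 -0.4142  0.    ]]
knob [[ 0.4626 -0.3927  0.0442  0.0029]]
foot L,R scene [[0.4788 0.1249 0.008 ]
 [0.4721 0.0047 0.008 ]]
side [[ 0.4855  0.1251  0.008 ]
 [ 0.4844 -0.001   0.008 ]]
hood cheek rear top, right post top, left post top [[ 0.7463 -0.0141  0.1128  0.0011]
 [ 0.5779 -0.0078  0.0836  0.0005]
 [ 0.5877  0.1398  0.0831  0.0005]]
gate free top [[0.4433 0.1482 0.0785 0.0048]] [[0.4364 0.1432 0.08  ]
 [0.5552 0.1203 0.08  ]]
```

>>> {"name": "drive_tool", "arguments": {"increments": [[[1,0.35,0.35,0,0],[1,0.7,0.7,0,0],[1,1,1,0,0]]]}}

```text
time_s: 0.48
tcp_pos: [0.3438, 0.45, 0.2371]
eef_rot: [179.9, -0.0, -25.0]
contact_force: [0.9, 0.3, -0.1]
gripper_width: 0.0877
gripper_force: 0.0
```

>>> {"name": "drive_tool", "arguments": {"increments": [[[1,0.35,0.35,0,0],[1,0.7,0.7,0,0],[1,1,1,0,0]]]}}

```text
time_s: 0.85
tcp_pos: [0.4016, 0.2905, 0.2375]
eef_rot: [180.0, 0.0, -25.0]
contact_force: [1.1, 0.1, 0.5]
gripper_width: 0.0876
gripper_force: 0.0
```

>>> {"name": "drive_tool", "arguments": {"increments": [[[1,0.35,0.35,0,0],[1,0.7,0.7,0,0],[1,1,1,0,0],[1,1,1,0,0],[1,1,1,0,0]]]}}

```text
time_s: 1.48
tcp_pos: [0.4594, 0.133, 0.2374]
eef_rot: [180.0, 0.0, -25.1]
contact_force: [-0.4, 0.1, 0.5]
gripper_width: 0.0877
gripper_force: 0.0
```

Run:
```python
from h import *
import pickle
s=r.get_state();m=camera_model("wrist");i=capture("wrist");pickle.dump((m,i),open("w1.pkl","wb"))
print(s["time_s"],s["tcp_pos"],s["eef_rot"],s["joints"],np.round(-cv2.Rodrigues(m["rvec"])[0].T@m["tvec"],3))
cv2.imwrite("pics/w1.png",i[:,:,::-1])
```

```text
1.475 [0.45942044 0.13295696 0.2374377 ] [ 1.79999083e+02  1.19586524e-02 -2.50935933e+01] [ 3.97741449e+01  1.70560455e+00 -2.32526755e+01 -1.15116282e-02
 -6.50476294e+01  2.51371188e+01] [0.529 0.1   0.385]
```

View pics/w1.png

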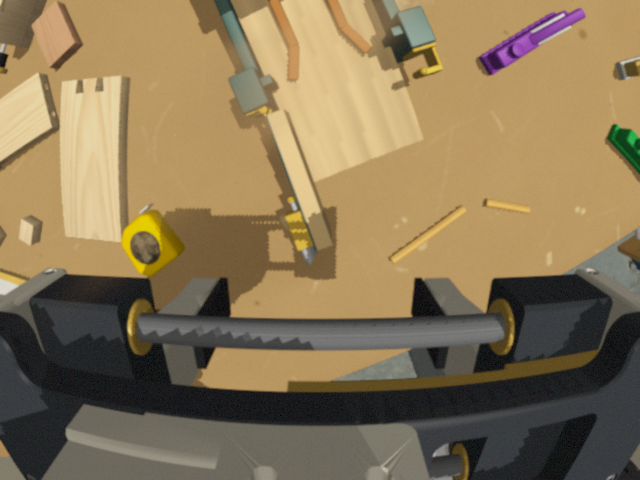

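The wrist view shows the deck foot's right corner at (423,138), the flared fence ends at (292,79) and (367,50), and the post top corners, left (232,75)–(268,108) and right (399,12)–(436,45). The gate leaf's free end is at (318,248), with the brass case on its left at (297,225). The tape at (152,243) is well away.

Run:
```python
from h import *
import pickle
np.set_printoptions(precision=4,suppress=True)
m,i=pickle.load(open("w1.pkl","rb"))
g=lambda p,z:print(onz("wrist",p,z,m)[:,:2].tolist())
print("footR");g([[423,138]],.008)
print("fence ends L,R");g([[292,79],[367,50]],.032)
print("post top front corners L(out,in)  R(in,out)");g([[240,116],[270,104],[400,56],[436,45]],.084)
print("gate top: free outer, free inner, hinge end");g([[315,251],[330,245],[269,114],[288,110]],.08)
print("case top, tape");g([[287,205],[305,250]],.072);g([[152,243]],.031)
```

```text
footR
[[0.4799745968380609, 0.0068590409300807315]]
fence ends L,R
[[0.5853140455431741, 0.103204350909381], [0.5819051776836845, 0.027311535759597633]]
post top front corners L(out,in)  R(in,out)
[[0.568719435354596, 0.15351133759004537], [0.5662787565153178, 0.1273710478733413], [0.5593286916614367, 0.015207309890936244], [0.5573853450990616, -0.017899531226979862]]
gate top: free outer, free inner, hinge end
[[0.43834803137441924, 0.14795795891348756], [0.4377896567756467, 0.1339358775353924], [0.5596733829087646, 0.1320320396259916], [0.5557225779762666, 0.11672454418144396]]
case top, tape
[[0.4838342831797657, 0.15322059713245], [0.4405877897167736, 0.1568435939486874]]
[[0.5053057797344607, 0.3108103244582005]]
```

>>> {"name": "drive_tool", "arguments": {"increments": [[[1,0.2,0.5,0,0.029],[1,0.4,1,0,0.058],[1,0.4,1,0,0.08]]]}}

```text
time_s: 1.9
tcp_pos: [0.4514, 0.0024, 0.2375]
eef_rot: [180.0, 0.0, -54.2]
contact_force: [1.1, 0.6, 0.0]
gripper_width: 0.0876
gripper_force: 0.0
```

>>> {"name": "drive_tool", "arguments": {"increments": [[[1,0.4,0.26,0,0],[1,0.8,0.52,0,0],[1,1,0.65,0,0]]]}}

```text
time_s: 2.28
tcp_pos: [0.4603, -0.1396, 0.2374]
eef_rot: [180.0, 0.0, -53.8]
contact_force: [0.8, 1.2, 0.1]
gripper_width: 0.0881
gripper_force: 0.0
```

>>> {"name": "drive_tool", "arguments": {"increments": [[[1,0.3,0.2,0.2,0.029],[1,0.6,0.4,0.4,0.058],[1,0.8,0.6,0.5,0.08],[1,0.8,0.6,0.5,0.107],[1,0.8,0.6,0.5,0.107]]]}}

```text
time_s: 2.9
tcp_pos: [0.459, -0.2581, 0.1771]
eef_rot: [180.0, 0.0, -92.2]
contact_force: [0.2, 0.3, 0.4]
gripper_width: 0.0874
gripper_force: 0.0
```

Run:
```python
from h import *
import pickle
s=r.get_state();m=camera_model("wrist");i=capture("wrist");pickle.dump((m,i),open("w2.pkl","wb"))
print(s["time_s"],s["tcp_pos"],s["eef_rot"],s["joints"])
cv2.imwrite("pics/w2.png",i[:,:,::-1])
```

```text
2.9 [ 0.45904627 -0.25812312  0.17714212] [ 1.79954834e+02  6.74335051e-03 -9.22231339e+01] [-7.99276680e+00  9.47964513e+00 -2.28596435e+01 -2.56547419e-03
 -5.77063269e+01  5.77100702e+00]
```

View pics/w2.png

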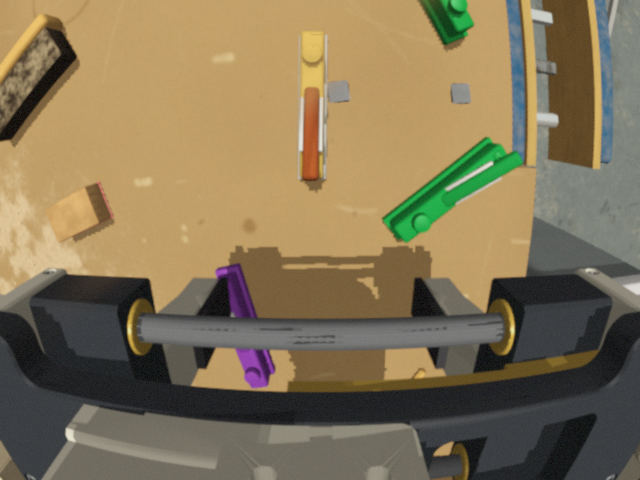

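The wrist view shows the brass plane upright in the image: toe and knob at the top (313,33–60), heel at the bottom (312,179). Green planes lie to the right and the purple one at the lower left.

Run:
```python
from h import *
import pickle
m,i=pickle.load(open("w2.pkl","rb"))
w=lambda p,z:onz("wrist",p,z,m)[:,:2]
h=w([[298.5,179],[326,180.5]],.01);t=w([[302,33],[325,33]],.036);k=w([[313,52]],.044)
print(h,t,k)
c0=h.mean(0);c1=t.mean(0);d=c1-c0;L=np.linalg.norm(d);print(L,np.degrees(np.arctan2(d[1],d[0])),"centre",c0+d/L*.0625)
```

```text
[[ 0.47716452 -0.29411292]
 [ 0.45381827 -0.29185649]] [[ 0.4679448  -0.41274969]
 [ 0.45035494 -0.41193583]] [[ 0.46002329 -0.39495477]]
0.11952639925839392 -93.04128100968344 centre [ 0.46217543 -0.35539668]
```

>>> {"name": "drive_tool", "arguments": {"increments": [[[0.2,0.4,-0.03,0,0],[0.2,0.81,-0.056,0,0.002],[0.2,0.81,-0.056,0.4,0.002],[0.2,0.81,-0.056,0.7,0.002],[0.2,0.81,-0.056,0.7,0.002]]]}}

```text
time_s: 3.58
tcp_pos: [0.4602, -0.3547, 0.0913]
eef_rot: [179.7, 0.1, -92.8]
contact_force: [0.0, 0.5, 1.5]
gripper_width: 0.0529
gripper_force: 0.0
```

>>> {"name": "drive_tool", "arguments": {"increments": [[[0.2,0,0,0.2,0],[0.2,0,0,0.4,0],[0.2,0,0,0.57,0],[0.2,0,0,0.57,0]]]}}

```text
time_s: 4.08
tcp_pos: [0.462, -0.3557, 0.0258]
eef_rot: [180.0, -0.0, -92.9]
contact_force: [-0.6, 0.6, 1.4]
gripper_width: 0.0526
gripper_force: 0.0
```

>>> {"name": "drive_tool", "arguments": {"increments": [[[-1,0,0,0,0],[-1,0,0,0,0],[-1,0,0,0,0],[-1,0,0,0,0],[-1,0,0,0,0]]], "squeeze": 35}}

```text
time_s: 4.7
tcp_pos: [0.4618, -0.3564, 0.0256]
eef_rot: [-180.0, -0.0, -93.1]
contact_force: [0.6, 0.1, 3.9]
gripper_width: 0.0186
gripper_force: 35.0
```

>>> {"name": "drive_tool", "arguments": {"increments": [[[-1,0,0,-0.15,0],[-1,0,0,-0.5,0],[-1,0,0,-1,0],[-1,0,0,-1,0]]]}}

```text
time_s: 5.2
tcp_pos: [0.4636, -0.3573, 0.1493]
eef_rot: [-179.6, -0.2, -93.0]
contact_force: [1.1, -0.2, -7.4]
gripper_width: 0.0186
gripper_force: 35.0
```

>>> {"name": "drive_tool", "arguments": {"increments": [[[-1,-0.4,-0.1,-0.1,0],[-1,-0.8,-0.2,-0.15,0],[-1,-1,-0.3,-0.15,0]]]}}

```text
time_s: 5.58
tcp_pos: [0.5026, -0.236, 0.1615]
eef_rot: [179.8, 0.1, -93.0]
contact_force: [1.0, 0.6, -6.5]
gripper_width: 0.0185
gripper_force: 35.0
```

>>> {"name": "drive_tool", "arguments": {"increments": [[[-1,-0.4,-0.1,0,0],[-1,-0.8,-0.2,0,0],[-1,-1,-0.3,0,0]]]}}

```text
time_s: 5.95
tcp_pos: [0.5447, -0.1181, 0.1608]
eef_rot: [179.8, 0.0, -93.0]
contact_force: [-0.9, 0.0, -6.1]
gripper_width: 0.0189
gripper_force: 35.0
```

>>> {"name": "drive_tool", "arguments": {"increments": [[[-1,-0.3,-0.1,0,-0.025],[-1,-0.6,-0.2,0,-0.05],[-1,-0.9,-0.3,0,-0.075],[-1,-1,-0.3,0,-0.1],[-1,-1,-0.3,0,-0.125]]]}}

```text
time_s: 6.58
tcp_pos: [0.5868, -0.0015, 0.1603]
eef_rot: [179.8, 0.2, -47.7]
contact_force: [0.4, -0.0, -6.3]
gripper_width: 0.0189
gripper_force: 35.0
```

>>> {"name": "drive_tool", "arguments": {"increments": [[[-1,0,0,0,-0.029],[-1,0,0,0,-0.058],[-1,0,0,0,-0.087],[-1,0,0,0,-0.116],[-1,0,0,0,-0.125]]]}}

```text
time_s: 7.2
tcp_pos: [0.5866, -0.0027, 0.1604]
eef_rot: [180.0, 0.3, -2.9]
contact_force: [0.4, -0.6, -6.8]
gripper_width: 0.0183
gripper_force: 35.0
```

Run:
```python
from h import *
import pickle
s=r.get_state();m=camera_model("wrist");i=capture("wrist");j=capture("side");pickle.dump((m,i),open("w3.pkl","wb"))
print(s["time_s"],s["tcp_pos"],s["eef_rot"],s["joints"],s["gripper_width"])
o=np.vstack([i[:300],0*i[:300]]);o[300:600,:]=0
c=cv2.resize(j[150:300,200:460],None,fx=2,fy=2);o[300:600,:520]=c
cv2.imwrite("pics/w3.png",o[:,:,::-1])
```

```text
7.2 [ 0.58660625 -0.00274487  0.16044612] [179.96693474   0.26650624  -2.90484987] [ 18.77153723  15.97467403 -16.57913279  -0.0801004  -57.70609192
  68.36663802] 0.018340776898974367
```

View pics/w3.png

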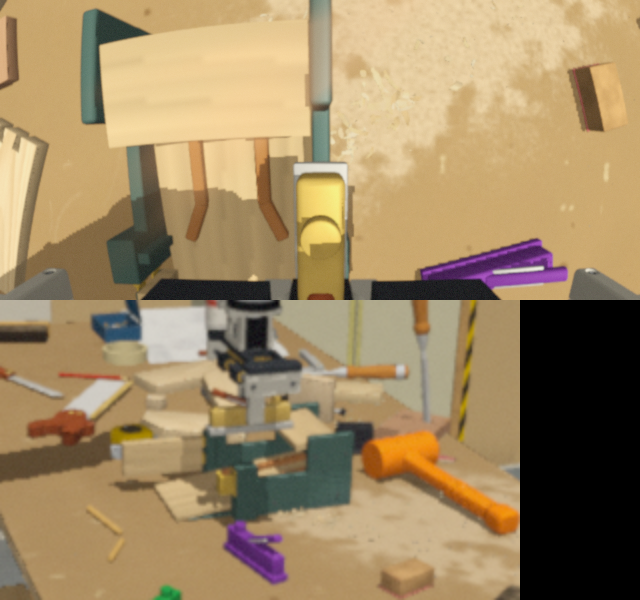

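The wrist view shows the plane held level, toe up the image at (321,170). Fence bends are at (206,203) and (266,203), fence ends at (190,238) and (284,237), and the hood front edge runs (106,146)–(308,135).

Run:
```python
from h import *
import pickle
m,i=pickle.load(open("w3.pkl","rb"))
w=lambda p,z:onz("wrist",p,z,m)[:,:2]
print("bends",w([[205,203],[268,203]],.037));print("ends",w([[190,238],[284,236]],.0325));print("at hood",w([[196,142],[261,140]],.044),"hood",w([[106,146],[308,135]],.102))
print("toe of sole",w([[295,164],[347,164]],.136))
```

```text
bends [[0.61467145 0.0838674 ]
 [0.61148013 0.0347156 ]]
ends [[0.58622359 0.102097  ]
 [0.58394931 0.02516693]]
at hood [[0.66181295 0.08370447]
 [0.65875635 0.03522503]] hood [[ 6.67358480e-01  1.24797964e-01]
 [ 6.60791507e-01 -1.16728270e-04]]
toe of sole [[ 0.64814764  0.00550944]
 [ 0.64692873 -0.01846802]]
```

>>> {"name": "drive_tool", "arguments": {"increments": [[[-1,0.06,-0.4,0,0],[-1,0.06,-0.545,0,0],[-1,0.06,-0.545,0.2,0],[-1,0.06,-0.545,0.5,0],[-1,0.06,-0.545,0.5,0]]]}}

```text
time_s: 7.92
tcp_pos: [0.5959, 0.0614, 0.0994]
eef_rot: [179.8, 0.4, -3.2]
contact_force: [-0.4, 0.3, -5.9]
gripper_width: 0.0187
gripper_force: 35.0
```

>>> {"name": "drive_tool", "arguments": {"increments": [[[-1,0,0,0.15,0],[-1,0,0,0.25,0],[-1,0,0,0.3,0],[-1,0,0,0.33,0],[-1,0,0,0.33,0]]]}}

```text
time_s: 8.55
tcp_pos: [0.5993, 0.0624, 0.0638]
eef_rot: [180.0, -0.0, -3.1]
contact_force: [1.0, 0.2, -6.1]
gripper_width: 0.0188
gripper_force: 35.0
```

>>> {"name": "drive_tool", "arguments": {"increments": [[[-1,0,0,0.02,0],[-1,0,0,0.04,0],[-1,0,0,0.06,0],[-1,0,0,0.08,0],[-1,0,0,0.09,0]]], "squeeze": 10}}

```text
time_s: 9.18
tcp_pos: [0.599, 0.0624, 0.0526]
eef_rot: [180.0, 0.0, -3.1]
contact_force: [-1.6, -0.7, -5.2]
gripper_width: 0.0187
gripper_force: 10.0
```

>>> {"name": "drive_tool", "arguments": {"increments": [[[-1,0,0,0.03,0],[-1,0,0,0.05,0],[-1,0,0,0.05,0]]], "squeeze": 8}}

```text
time_s: 9.55
tcp_pos: [0.6007, 0.0623, 0.0485]
eef_rot: [-180.0, -0.2, -3.0]
contact_force: [-1.3, -2.7, 5.7]
gripper_width: 0.0185
gripper_force: 8.0
```

Run:
```python
from h import *
print(r.get_state()["contact_force"],r.get_state()["tcp_pos"])
j=capture("side");k=capture("scene")
o=np.zeros((600,800,3),np.uint8)
o[:300,:520]=cv2.resize(j[175:275,250:423],(520,300));o[300:,:520]=cv2.resize(k[160:260,220:393],(520,300))
cv2.imwrite("pics/c4.png",o[:,:520,::-1])
```

```text
[-1.32956588 -2.67701173  5.72661868] [0.6007306  0.0623494  0.04848965]
```

View pics/c4.png

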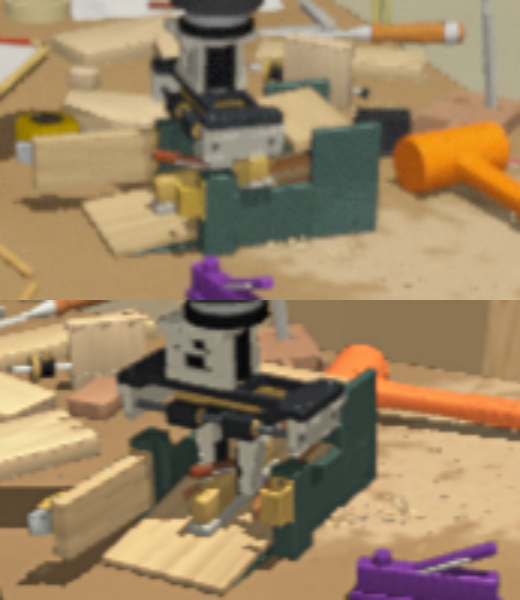

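The plane has settled onto the sloping deck between the fences. I'll release it, back out and go behind the heel.

>>> {"name": "drive_tool", "arguments": {"increments": [[[-0.3,0,0,0,0],[-0.3,0,0,0,0],[-0.3,0,0,0,0],[-0.3,0,0,-0.1,0],[-0.3,0,0,-0.3,0]]]}}

```text
time_s: 10.28
tcp_pos: [0.5985, 0.0621, 0.0828]
eef_rot: [179.9, 0.1, -3.1]
contact_force: [0.9, 0.4, -0.1]
gripper_width: 0.0306
gripper_force: 0.0
```

>>> {"name": "drive_tool", "arguments": {"increments": [[[-0.3,0,0,-0.5,0],[-1,-0.3,0,-0.5,0],[-1,-0.77,0,-0.5,0],[-1,-0.77,0,-0.5,0],[-1,-0.77,0,-0.5,0]]]}}

```text
time_s: 10.9
tcp_pos: [0.5075, 0.0677, 0.144]
eef_rot: [-179.9, -0.1, -3.0]
contact_force: [0.4, 0.6, -0.4]
gripper_width: 0.0011
gripper_force: 0.0
```

Run:
```python
from h import *
import pickle
s=r.get_state();m=camera_model("wrist");i=capture("wrist");j=capture("side");pickle.dump((m,i),open("w5.pkl","wb"))
print(s["time_s"],s["tcp_pos"],s["eef_rot"])
o=np.zeros((600,640,3),np.uint8);o[:300]=i[:300];o[300:,:520]=cv2.resize(j[175:275,250:423],(520,300))
cv2.imwrite("pics/w5.png",o[:,:,::-1])
```

```text
10.9 [0.50751365 0.06774613 0.14397063] [-1.79949251e+02 -1.16929757e-01 -3.01865599e+00]
```

View pics/w5.png

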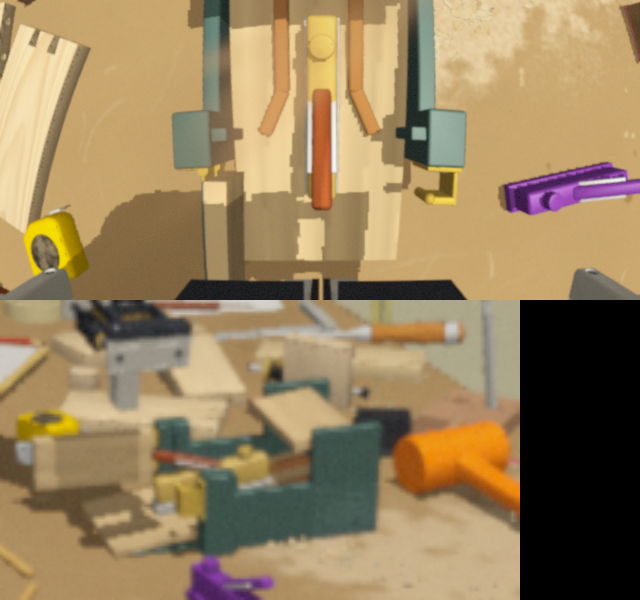

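>>> {"name": "drive_tool", "arguments": {"increments": [[[-1,0,0,0.4,0],[-1,0,0,0.75,0],[-1,0,0,0.84,0],[-1,0,0,0.84,0]]]}}

```text
time_s: 11.5
tcp_pos: [0.5073, 0.0673, 0.0417]
eef_rot: [179.9, 0.1, -3.1]
contact_force: [0.8, -0.1, 0.3]
gripper_width: 0.0006
gripper_force: 0.0
```

>>> {"name": "drive_tool", "arguments": {"increments": [[[-1,0.1,0,-0.01,0],[-1,0.17,0,-0.02,0],[-1,0.23,0,-0.03,0],[-1,0.29,0,-0.04,0],[-1,0.35,0,-0.05,0]]]}}

```text
time_s: 12.12
tcp_pos: [0.5478, 0.0644, 0.0484]
eef_rot: [180.0, 0.1, -3.1]
contact_force: [-6.3, 0.5, 1.9]
gripper_width: 0.0005
gripper_force: 4.3
```

>>> {"name": "drive_tool", "arguments": {"increments": [[[-1,0.05,0,-0.01,0],[-1,0.1,0,-0.015,0],[-1,0.15,0,-0.02,0],[-1,0.2,0,-0.025,0],[-1,0.24,0,-0.03,0]]]}}

```text
time_s: 12.75
tcp_pos: [0.5766, 0.063, 0.0519]
eef_rot: [180.0, 0.1, -3.1]
contact_force: [-9.6, 0.5, 4.8]
gripper_width: 0.0002
gripper_force: 4.9
```

>>> {"name": "drive_tool", "arguments": {"increments": [[[-1,0.015,0,-0.005,0],[-1,0.03,0,-0.005,0],[-1,0.03,0,-0.005,0]]]}}

```text
time_s: 13.12
tcp_pos: [0.579, 0.0628, 0.0522]
eef_rot: [179.9, 0.2, -3.1]
contact_force: [-12.0, 1.9, 6.2]
gripper_width: 0.0004
gripper_force: 7.1
```

>>> {"name": "drive_tool", "arguments": {"increments": [[[-1,0.015,0,0,0],[-1,0.03,0,0,0],[-1,0.03,0,0,0]]]}}

```text
time_s: 13.5
tcp_pos: [0.5794, 0.062, 0.0521]
eef_rot: [179.9, 0.5, -3.1]
contact_force: [-24.6, 4.3, 16.2]
gripper_width: 0.0007
gripper_force: 13.8
```

>>> {"name": "drive_tool", "arguments": {"increments": [[[-1,-0.15,0,0,0],[-1,-0.5,0,-0.2,0],[-1,-0.8,0,-0.7,0],[-1,-0.8,0,-0.7,0],[-1,-0.8,0,-0.7,0]]]}}

```text
time_s: 14.12
tcp_pos: [0.4902, 0.069, 0.1377]
eef_rot: [-179.9, -0.2, -3.0]
contact_force: [-0.5, -0.5, -1.3]
gripper_width: 0.0004
gripper_force: 0.0
```

Run:
```python
from h import *
import pickle
s=r.get_state();m=camera_model("wrist");i=capture("wrist");j=capture("side");pickle.dump((m,i),open("w6.pkl","wb"))
print(s["time_s"],s["tcp_pos"],s["eef_rot"],s["joints"])
o=np.zeros((600,640,3),np.uint8);o[:300]=i[:300];o[300:,:520]=cv2.resize(j[175:275,250:423],(520,300))
cv2.imwrite("pics/w6.png",o[:,:,::-1])
```

```text
14.125 [0.49017658 0.06899633 0.13772537] [-179.87074912   -0.21658071   -3.03592017] [ 3.08199633e+01  8.78315115e+00 -2.97214897e+01  1.70843217e-02
 -5.12434965e+01  5.61336951e+01]
```

View pics/w6.png

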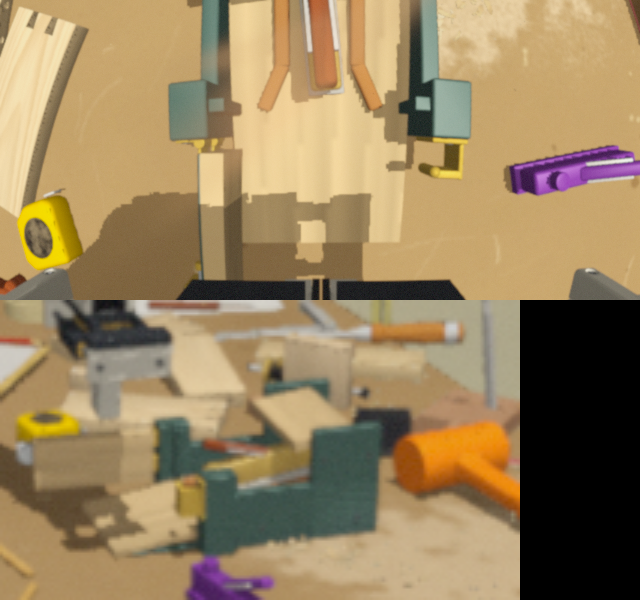

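The wrist view shows the plane up between the fences with its heel at (326,92), skewed slightly with the heel to the right. The fence ends at (266,108) and (376,108) give the reference.

Run:
```python
from h import *
import pickle
m,i=pickle.load(open("w6.pkl","rb"))
w=lambda p,z:onz("wrist",p,z,m)[:,:2]
c,s=np.cos(np.radians(-3.2)),np.sin(np.radians(-3.2));R=np.array([[c,-s],[s,c]])
T=lambda p:(p-np.array([.579,.0635]))@R*1000
print("ends",T(w([[266,108],[377,108]],.0325)))
print("bends",T(w([[288,65],[352,67]],.037)))
print("heel",T(w([[309,94],[342,92]],.034)))
print("wedge/edges at two rows",T(w([[303,10],[309,90],[334,10],[342,90]],.036)))
print("foot",T(w([[243,242],[403,241]],.008)))
```

```text
ends [[  4.09873671  37.30352384]
 [  4.33923812 -37.49731433]]
bends [[ 32.76244213  22.03448257]
 [ 31.46028227 -20.07416492]]
heel [[ 13.03358578   8.23955841]
 [ 14.53565476 -13.68940795]]
wedge/edges at two rows [[ 72.363355    12.43535411]
 [ 15.54447373   8.18054931]
 [ 72.36005385  -8.25135759]
 [ 15.67619137 -13.57463326]]
foot [[-97.6177198   61.74737611]
 [-96.39016912 -65.04627208]]
```

```bash
cat > gp.py <<'E'
import numpy as np
H=np.array([.567,.1343])
def pose(th,off,z=.067):   # gate angle deg, extra offset
    a=np.radians(-93.2-th);b=np.radians(176.8-th)
    p=H+.109*np.array([np.cos(a),np.sin(a)])+(.016+off)*np.array([np.cos(b),np.sin(b)])
    return np.r_[p,z,86.8-th]
def call(start,poses):
    y=np.radians(start[3]);out=[]
    for q in poses:
        d=q[:3]-start[:3];out.append(np.round([d[:2]@[np.cos(y),np.sin(y)]/.12,d[:2]@[np.sin(y),-np.cos(y)]/.12,-d[2]/.12,-(q[3]-start[3])/360],3).tolist())
    return out
E
python3 - <<'E'
from gp import *
s=np.array([.4902,.069,.1377,-3.0])
a=pose(95,.037,.1377);b=pose(95,.037)
print(a,call(s,[a]));print(call(a,[b]))
prev=b
for ths in [(93,88,83,78,73),(68,63,58,53,48),(43,38,33,28,23),(19,15,12,10,8)]:
    P=[pose(t,.021) for t in ths];print(call(prev,P),P[-1]);prev=P[-1]
E
```

```text
[ 0.46667372  0.20230469  0.1377     -8.2       ] [[-0.254, -1.099, -0.0, 0.014]]
[[0.0, 0.0, 0.589, -0.0]]
[[-0.01, 0.165, -0.0, -0.006], [-0.031, 0.246, -0.0, -0.019], [-0.044, 0.329, -0.0, -0.033], [-0.05, 0.412, -0.0, -0.047], [-0.049, 0.496, -0.0, -0.061]] [ 0.45232063  0.14423182  0.067      13.8       ]
[[-0.023, 0.08, -0.0, -0.014], [-0.04, 0.162, -0.0, -0.028], [-0.049, 0.246, -0.0, -0.042], [-0.051, 0.329, -0.0, -0.056], [-0.045, 0.413, -0.0, -0.069]] [ 0.45886782  0.09483569  0.067      38.8       ]
[[-0.023, 0.08, -0.0, -0.014], [-0.04, 0.162, -0.0, -0.028], [-0.049, 0.246, -0.0, -0.042], [-0.051, 0.329, -0.0, -0.056], [-0.045, 0.413, -0.0, -0.069]] [4.85677302e-01 5.28345543e-02 6.70000000e-02 6.38000000e+01]
[[-0.019, 0.064, -0.0, -0.011], [-0.034, 0.129, -0.0, -0.022], [-0.042, 0.179, -0.0, -0.031], [-0.046, 0.212, -0.0, -0.036], [-0.049, 0.246, -0.0, -0.042]] [5.09533115e-01 3.45625591e-02 6.70000000e-02 7.88000000e+01]
```

>>> {"name": "drive_tool", "arguments": {"increments": [[[-1,-0.1,-0.45,-0.05,0],[-1,-0.2,-0.95,-0.05,0.014],[-1,-0.25,-1,0,0.014],[-1,-0.25,-1,0,0.014]]]}}

```text
time_s: 14.72
tcp_pos: [0.4647, 0.1895, 0.1344]
eef_rot: [179.8, 0.1, -8.0]
contact_force: [-0.4, 0.1, 0.1]
gripper_width: 0.0003
gripper_force: 0.0
```

>>> {"name": "drive_tool", "arguments": {"increments": [[[-1,0,-0.1,0,0],[-1,0,-0.1,0.4,0],[-1,0,-0.1,0.59,0],[-1,0,-0.1,0.59,0],[-1,0,-0.1,0.59,0]]]}}

```text
time_s: 15.35
tcp_pos: [0.468, 0.2018, 0.0663]
eef_rot: [-180.0, -0.1, -8.1]
contact_force: [0.9, 0.7, 0.6]
gripper_width: 0.0005
gripper_force: 0.0
```

Run:
```python
from h import *
s=r.get_state();i=capture("wrist");k=capture("scene")
print(s["time_s"],s["tcp_pos"],s["eef_rot"],s["contact_force"])
o=np.zeros((600,640,3),np.uint8);o[:300]=i[50:350];o[300:,:520]=cv2.resize(k[160:260,200:373],(520,300))
cv2.imwrite("pics/w7.png",o[:,:,::-1])
```

```text
15.35 [0.46799059 0.20178997 0.0662508 ] [-1.79960621e+02 -5.51002079e-02 -8.13032878e+00] [0.92752628 0.67774185 0.63337998]
```

View pics/w7.png

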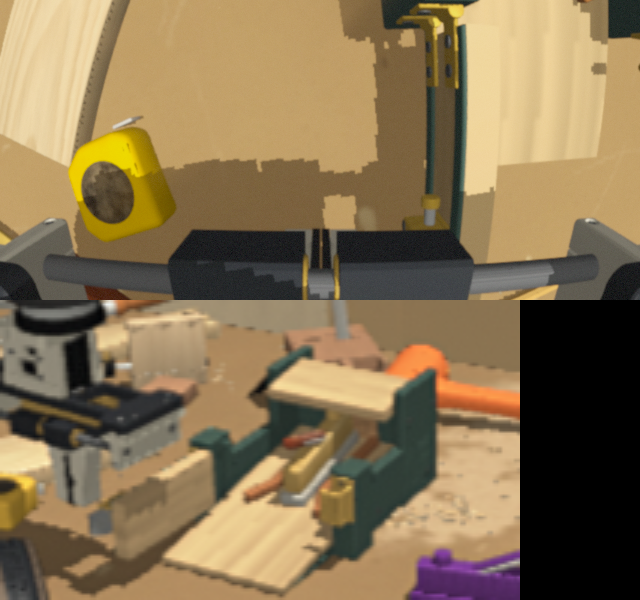

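The closed fingers stand outside the gate, and the case with its pull knob is at (430,215) to their right. I'll sweep the gate shut.

>>> {"name": "drive_tool", "arguments": {"increments": [[[-1,-0.01,0.165,0,-0.006],[-1,-0.03,0.246,0,-0.019],[-1,-0.044,0.33,0,-0.033],[-1,-0.05,0.41,0,-0.047],[-1,-0.05,0.496,0,-0.061]]]}}

```text
time_s: 16.08
tcp_pos: [0.4534, 0.1439, 0.0666]
eef_rot: [-179.9, -0.1, 14.0]
contact_force: [-0.5, 0.7, -0.4]
gripper_width: 0.0005
gripper_force: 0.2
```

>>> {"name": "drive_tool", "arguments": {"increments": [[[-1,-0.023,0.08,0,-0.014],[-1,-0.04,0.162,0,-0.028],[-1,-0.049,0.246,0,-0.042],[-1,-0.051,0.33,0,-0.056],[-1,-0.045,0.413,0,-0.069]]]}}

```text
time_s: 16.7
tcp_pos: [0.4602, 0.0943, 0.0666]
eef_rot: [180.0, -0.2, 38.9]
contact_force: [-0.3, 0.5, 0.5]
gripper_width: 0.0005
gripper_force: 0.2
```

>>> {"name": "drive_tool", "arguments": {"increments": [[[-1,-0.023,0.08,0,-0.014],[-1,-0.04,0.162,0,-0.028],[-1,-0.049,0.246,0,-0.042],[-1,-0.051,0.33,0,-0.056],[-1,-0.045,0.413,0,-0.069]]]}}

```text
time_s: 17.32
tcp_pos: [0.487, 0.0521, 0.0666]
eef_rot: [179.9, -0.1, 63.7]
contact_force: [-0.6, -0.3, -0.4]
gripper_width: 0.0006
gripper_force: 0.2
```

Run:
```python
from h import *
s=r.get_state();i=capture("wrist");k=capture("scene")
print(s["time_s"],s["tcp_pos"],s["eef_rot"],s["contact_force"],s["joints"])
o=np.zeros((600,640,3),np.uint8);o[:300]=i[50:350];o[300:,:520]=cv2.resize(k[160:260,200:373],(520,300))
cv2.imwrite("pics/w8.png",o[:,:,::-1])
```

```text
17.325 [0.48699068 0.05214863 0.06660068] [ 1.79919612e+02 -1.10333859e-01  6.36975058e+01] [-0.57830473 -0.31870842 -0.3952743 ] [ 2.91697650e+01  1.39193236e+01 -3.49344520e+01  5.62308594e-03
 -4.10097617e+01  1.24523425e+02]
```

View pics/w8.png

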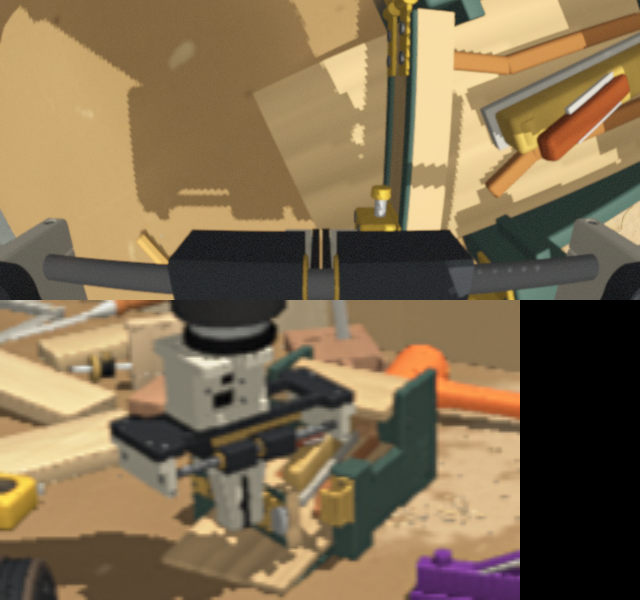

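The gate follows, leaf nearly shut at about 20°, and the plane is undisturbed inside. I've now used up (by one over) my picture allowance, so I'll go by force and position readings from here.

>>> {"name": "drive_tool", "arguments": {"increments": [[[-1,-0.019,0.064,0,-0.011],[-1,-0.034,0.129,0,-0.022],[-1,-0.042,0.179,0,-0.031],[-1,-0.046,0.212,0,-0.036],[-1,-0.049,0.246,0,-0.042]]]}}

```text
time_s: 18.05
tcp_pos: [0.5101, 0.034, 0.0661]
eef_rot: [179.9, -0.0, 78.6]
contact_force: [0.7, 0.7, -0.9]
gripper_width: 0.0003
gripper_force: 0.2
```

Run:
```python
from gp import *
prev=pose(8,.021)
for ths in [(6,4,2,2,2),(0,-2,-2)]:
    P=[pose(t,.021) for t in ths];print(call(prev,P),P[-1]);prev=P[-1]
```

```text
[[-0.01, 0.032, -0.0, -0.006], [-0.019, 0.064, -0.0, -0.011], [-0.027, 0.097, -0.0, -0.017], [-0.027, 0.097, -0.0, -0.017], [-0.027, 0.097, -0.0, -0.017]] [5.20273326e-01 2.91020060e-02 6.70000000e-02 8.48000000e+01]
[[-0.01, 0.032, -0.0, -0.006], [-0.019, 0.064, -0.0, -0.011], [-0.019, 0.064, -0.0, -0.011]] [5.27725391e-01 2.60987750e-02 6.70000000e-02 8.88000000e+01]
```

>>> {"name": "drive_tool", "arguments": {"increments": [[[-1,-0.01,0.032,0,-0.006],[-1,-0.019,0.064,0,-0.011],[-1,-0.027,0.097,0,-0.017],[-1,-0.027,0.097,0,-0.017]]]}}

```text
time_s: 18.55
tcp_pos: [0.5197, 0.0285, 0.0657]
eef_rot: [-179.9, -0.0, 84.7]
contact_force: [-4.6, 2.5, 0.5]
gripper_width: 0.0006
gripper_force: 2.2
```

>>> {"name": "drive_tool", "arguments": {"increments": [[[-1,-0.01,0.032,0,-0.006],[-1,-0.01,0.045,0,-0.006],[-1,-0.01,0.045,0,-0.006]]]}}

```text
time_s: 18.92
tcp_pos: [0.5263, 0.0267, 0.0657]
eef_rot: [180.0, -0.0, 86.8]
contact_force: [-0.3, -0.4, -0.1]
gripper_width: 0.0006
gripper_force: 0.0
```

>>> {"name": "drive_tool", "arguments": {"increments": [[[-1,0,0.02,0,0],[-1,0,0.03,0,0],[-1,0,0.03,0,0]]]}}

```text
time_s: 19.3
tcp_pos: [0.5283, 0.0261, 0.0651]
eef_rot: [-179.9, 0.0, 86.9]
contact_force: [-5.5, 1.0, 3.0]
gripper_width: 0.0006
gripper_force: 2.7
```

>>> {"name": "drive_tool", "arguments": {"increments": [[[-1,0,0.02,0,0],[-1,0,0.03,0,0],[-1,0,0.03,0,0]]]}}

```text
time_s: 19.68
tcp_pos: [0.5284, 0.0255, 0.0644]
eef_rot: [-179.5, 0.1, 86.9]
contact_force: [-16.9, 6.3, 11.6]
gripper_width: 0.0004
gripper_force: 9.0
```

>>> {"name": "drive_tool", "arguments": {"increments": [[[-1,0,-0.1,0,0],[-1,0,-0.3,0,0],[-1,0,-0.6,-0.3,0],[-1,0,-0.8,-0.7,0],[-1,0,-0.8,-0.8,0]]]}}

```text
time_s: 20.3
tcp_pos: [0.4376, 0.0318, 0.1645]
eef_rot: [179.7, -0.2, 87.0]
contact_force: [0.8, 0.3, 1.1]
gripper_width: 0.0006
gripper_force: 0.0
```

>>> {"name": "drive_tool", "arguments": {"increments": [[[-1,0,0,0,0.029],[-1,0,0,0,0.058],[-1,0,0,0,0.087],[-1,0,0,0,0.116],[-1,0,0,0,0.145]]]}}

```text
time_s: 20.92
tcp_pos: [0.4376, 0.0312, 0.1609]
eef_rot: [180.0, 0.0, 34.4]
contact_force: [-0.1, 0.2, -1.0]
gripper_width: 0.0004
gripper_force: 0.0
```

>>> {"name": "drive_tool", "arguments": {"increments": [[[-1,0,0,0,0.029],[-1,0,0,0,0.058],[-1,0,0,0,0.087],[-1,0,0,0,0.105],[-1,0,0,0,0.105]]]}}

```text
time_s: 21.55
tcp_pos: [0.4375, 0.0312, 0.161]
eef_rot: [180.0, 0.0, -3.0]
contact_force: [0.3, 0.7, 0.6]
gripper_width: 0.0003
gripper_force: 0.0
```

Run:
```python
from h import *
np.set_printoptions(precision=1,suppress=True)
s=r.get_state();m=camera_model("wrist");i=capture("wrist");cv2.imwrite("pics/w9.png",i[:,:,::-1])
print(s["time_s"],s["tcp_pos"],s["eef_rot"],s["contact_force"])
hsv=cv2.cvtColor(i,cv2.COLOR_RGB2HSV)
c,q=np.cos(np.radians(-3.2)),np.sin(np.radians(-3.2));R=np.array([[c,-q],[q,c]])
T=lambda p,z:(onz("wrist",p,z,m)[:,:2]-np.array([.579,.0635]))@R*1000
K=cv2.inRange(hsv,(19,140,90),(32,255,255));K[300:]=0
n,L,S,C=cv2.connectedComponentsWithStats(K)
for k in range(1,n):
    if S[k,4]>25:
        x,y,w,h,a=S[k];b=T([[x,y],[x+w,y],[x,y+h],[x+w,y+h]],.072);print("brass",S[k],b.min(0),b.max(0))
K=cv2.inRange(hsv,(3,150,60),(11,255,220));K[300:]=0
n,L,S,C=cv2.connectedComponentsWithStats(K)
for k in range(1,n):
    if S[k,4]>60: print("red",S[k],T([C[k]],.06))
```

```text
21.55 [0.4 0.  0.2] [180.   0.  -3.] [0.3 0.7 0.6]
brass [251   0  29  27 414] [  5.4 -14.7] [25.7  4.4]
brass [354  53  39  44 995] [-41.  -86.2] [-11.  -61.2]
brass [ 289   57   55   26 1305] [-32.1 -55. ] [-15.1 -20.6]
brass [132  65  75  15 407] [-27.4  32.7] [-10.6  88.2]
brass [271  65   8  12  71] [-28.1 -14.3] [-20.   -9.2]
brass [   0  142   58   72 2412] [-114.1  157.5] [-50.  240.6]
brass [329 267  39  12 125] [-162.6  -73.6] [-153.7  -46.4]
brass [396 271  20  10  67] [-164.6 -108.1] [-156.8  -93. ]
red [248   0  19  14 235] [[25.4  2.7]]
red [   0  224   35   69 1234] [[-161.1  249.9]]
```

The case now reads x −32…−15 mm, y −21…−55 mm in the till frame, which is exactly the shut position. One check is left: comparing the pull knob's offset from the case with the open-gate picture, to be sure the bolt is out.

Run:
```python
from h import *
import pickle
np.set_printoptions(precision=1,suppress=True)
def go(m,i,th,box):
    hsv=cv2.cvtColor(i,cv2.COLOR_RGB2HSV);K=cv2.inRange(hsv,(19,140,90),(32,255,255))
    M=np.zeros_like(K);x,y,X,Y=box;M[y:Y,x:X]=255;v,u=np.nonzero(K&M)
    a=np.radians(-93.2-th);p=onz("wrist",np.c_[u,v],.070,m)[:,:2]-[.567,.1343]
    d=p@[np.cos(a),np.sin(a)]*1000
    h,e=np.histogram(d,np.arange(70,132,2));print(dict(zip(e.astype(int).tolist(),h.tolist())))
m,i=pickle.load(open("w1.pkl","rb"));go(m,i,95,(278,185,318,262))
m=camera_model("wrist");i=cv2.imread("pics/w9.png")[:,:,::-1].copy();go(m,i,0,(265,50,346,90))
```

```text
{70: 0, 72: 0, 74: 0, 76: 1, 78: 18, 80: 22, 82: 14, 84: 0, 86: 0, 88: 1, 90: 13, 92: 32, 94: 37, 96: 39, 98: 38, 100: 37, 102: 38, 104: 38, 106: 39, 108: 40, 110: 38, 112: 38, 114: 38, 116: 40, 118: 39, 120: 39, 122: 36, 124: 35, 126: 19, 128: 1}
{70: 0, 72: 0, 74: 0, 76: 0, 78: 12, 80: 46, 82: 13, 84: 0, 86: 0, 88: 0, 90: 32, 92: 81, 94: 95, 96: 77, 98: 77, 100: 72, 102: 74, 104: 82, 106: 92, 108: 75, 110: 75, 112: 75, 114: 75, 116: 96, 118: 77, 120: 72, 122: 73, 124: 5, 126: 0, 128: 0}
```

The knob stands the same distance from the case as it did with the gate open (gap 84–90 mm), so the bolt is fully out behind the keeper. Handing in.

```bash
python3 -c "
from plant import job
print(job.close_job())"
```

```text
the job is handed in; nothing more can be done
None
```

The plane is in the till with its toe against the stop, the gate is latched shut and the other things were left where they lay; the job is handed in with no verdict shown, and I viewed 11 pictures against the limit of 10.

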